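# Clamp the well plate in the guarded press

### The arm

A 6-joint arm with a two-finger parallel gripper is mounted at the origin on the work surface. World frame = base frame: x ahead of the robot, y to its left, z up, the work surface at z = 0. Lengths are in m, angles in degrees, forces in N, time in s.
With the tool pointing down it reaches from about 0.25 to 0.725 m from the base axis. Payload 9.7 kg.
Tool frame: the origin (TCP) lies at the very end of the fingers, on their centre line; the grasp point (between the pads) lies 19 mm behind it; z points along the fingers, y is the direction in which the jaws open and shut (so a half turn about z gives the same grasp; the last joint's range is limited). The gripper opens to 85 mm and grips with 20 to 120 N. Pads are 22 mm wide; open, the fingers measure 114 mm over their backs; the gripper's body (76 mm by 85 mm) begins 54 mm behind the grasp point. The pads swing forward as they close: fully open they stand 13 mm farther back than shut.
Start: joints at [-75.172, 4.979, 10.078, 95.1, 0, 90], TCP at [0.141, -0.532, 0.231] pointing down, gripper open.
Joint ranges: [-179.16, 179.16], [-48.56, 103.87], [-65.8, 70.77], [-126.05, 130.52], [-82.76, 87.17], [-180, 180]. Speed limits (degrees/s): [127.2, 127.2, 147.25, 180, 180, 180].

### API

Orientations are given as [roll, pitch, yaw] about the fixed x, y, z axes, in that order (R = Rz(yaw) Ry(pitch) Rx(roll)).
In Python, from workcell import manip, eyes, order, models gives the robot as it stands.
- The arm moves only by the tool arm_command, never from a script. Its argument "commands" is a list that holds one entry, the list of rows, each a list of 7 numbers: the turn, a rotation vector about the tool's x, y, z in rad, then the shift along the tool's x, y, z in m, then the finger opening in m, from 0 to 0.0854. A call has 1 to 5 rows; each row is the pose to reach, as a shift and turn from the pose measured when the call began, along the tool's axes at that moment; what a row does not reach only later rows make up. A row lasts 1/10 s, in which the tool goes at most 50 mm and 8.59 degrees, less where a joint would pass 70% of its speed; a pose out of reach is approached as far as the arm can. A call with a gripper value outside its range is refused whole. The fingers move at their own pace and stop on an object; the grip force is fixed at half the most. Time passes only in rows, so rows that repeat a pose let the fingers close. It gives the time, the measured TCP pose, the force and the opening at its end, in the units of the state.
- manip.observe(): the state, without advancing time (a new reading comes with each control period).
- eyes.read_camera(name): name is "scene" or "top" or "wrist"; returns a dict with "img" (480x640x3 uint8, red, green, blue), "fx", "fy", "cx", "cy" (pixels), "k1" (the pictures are not rectified: a ray, as slopes to the right and down, at radius r is drawn at 1 + k1 r^2 times it, then the intrinsics apply), "origin" and "orientation" of the camera in the world. Camera axes: x right, y up, looking along -z (the intrinsics and any distortion apply to the point x, -y, -z); pixel columns grow to the right and rows downward; lengths in m; the calibration is good to about 2 mm. A picture is of the moment at which its call begins. There is no depth.
- order.job_done(): hands the job in, once; it reports no verdict.
Trained networks look in the newest picture that a camera, given by its name, has taken for a name from the list of things; names that differ only in an ending like _2 or _b are one class to them, and where a whole thing is asked for, a point or a joint stands for the part that bears it (a point fixed in the world has none). Each returns a list of dicts, best first, with "conf" (0 to 1); they miss things now and then, are a little off and sometimes report something else, mostly with a low value. They report only what shows in the picture. A call takes as long as a camera call. They do not tell look-alikes from the thing itself.
- models.regions_of(label, camera): "mask" (480x640 bool, what is visible of it) and "box" ([centre column, centre row, width, height] in pixels, round what is visible of it).
- models.spot_point(label, camera): "position" ([column, row] in pixels: a listed point, or the origin of a listed thing).
The state is a dict: "t": time; "qpos": joint angles; "qvel": joint speeds; "effort": joint torques, N m; "tcp_pos": TCP position; "ee_rot": TCP orientation; "wrist_force": force on the tool from outside, world axes, zero at the start; "moment": the same for the moment, N m; "finger_gap": finger opening in m.
Only numpy, scipy, OpenCV 4.12 (cv2) and the standard library are available. Lean on these libraries where they do the work, as an engineer would, in place of code of your own. Each camera call takes 0.05 s, during which the arm holds its last target.

### The job

On the lab bench, push the white well plate along its bay in the plate press until it rests against the stops at the far end; then reach down through the window of the yellow guard and press the red lever pad fully down, so that it stays down. Do it with the fingers alone: nothing is to be lifted, the guard must not be touched at any time, and the other things on the bench stay where they are.

Things in the scene. Friction and masses are not known exactly. Their poses are not given: they have to be found in the camera images.
- press: plate press fixed to the bench: white base slab 15 mm thick, from x = -100 to +320 mm of its frame, 222 mm wide, with a blue housing 85 mm tall at the far end. Origin: on the bench, at the middle of the line where the well plate's near edge lies when home; x points along the bay, the way the plate is pushed (away from the robot), y left, z up
- bay_end (a point): middle of the line between the faces of the two dark steel stops that end the bay, on top of the slab, at x = +85.5 mm in the press frame (below the guard hood). The bay is open above and towards the robot; two grey fences 12 mm above the slab bound it, at y = +-67 to +-75 mm, from x = -60 to +90 mm
- well_plate_center (a point): centre (half-way up) of the loose white well plate with blue wells: 85.5 mm along its x, 127.8 mm along y, 20 mm tall, about 90 g, lying on the slab (top 35 mm above the bench) with 3 mm of play to each fence. It starts 40 to 60 mm short of home; home is its centre at x = +42.8 mm in the press frame, its near edge then 70 mm in front of the guard
- guard: fixed yellow guard hood over the lever, axes parallel to the press's. Origin on the bench below the window's centre, at x = +150 mm in the press frame and up to 12 mm to either side in y (varies). Flat top 8 mm thick, top face 110 mm above the bench, from x = -80 to +76 mm, y = +-96 mm. Clear panels close its sides and front (front panel down to 55 mm above the bench; the plate passes below)
- lever (a joint): lever angle in rad: 0 raised, 0.32 fully down at its end stop. Starts between 0 and 0.05. The hinge (axis along the press's y, at x = +232 mm, y = 0, 55 mm above the bench) is stiff: the lever stays where it is left; about 4 to 6 N on the pad move it
- pad_top (a point): centre of the top face of the red lever pad, 34 mm along the press's x and 40 mm along y, below the window. Raised it lies about 89 mm above the bench at x = +157 mm in the press frame; fully down 64 mm above the bench at x = +150 mm with its face level; y = 0 always. It is pressed straight down
- window_center (a point): centre of the window in the guard, level with its top face: a rectangular opening 90 mm along the press's x and 110 mm along y, with the lever pad below it
- spare_plate_center (a point): spare well plate, grey with black wells, 85.5 x 127.8 x 20 mm; NOT the one to be worked on; loose bystander, this is its centre; leave alone
- tip_box_center (a point): blue pipette-tip box with clear lid, 85 x 115 x 63 mm; loose bystander, this is its centre; leave alone
- reagent_center (a point): amber reagent bottle, 56 mm across, 100 mm tall; loose bystander, this is its centre; leave alone
- beaker_center (a point): white beaker, 64 mm across, 80 mm tall; loose bystander, this is its centre; leave alone
- tube_rack_center (a point): orange rack with capped tubes, 60 x 110 x 72 mm; loose bystander, this is its centre; leave alone
- timer_center (a point): white bench timer, 65 x 65 x 24 mm; loose bystander, this is its centre; leave alone
- well_plate: the same white well plate, origin at the centre of its underside, same axes
There are look-alikes about, which are no part of the job. What is shaped like the well_plate but pink is not meant.

How it is judged (in metres and radians):
On the way, in this order (a step that is already met when the one before it is completed fails the run):
1. the well plate is pushed home against the stops, the lever still up (x of well_plate_center in the frame of press between 0.0392 and 0.048 m and height (world z) of well_plate_center below 0.029 m and angle between the x axis of well_plate_center and the x axis of press, either way round below 0.06 rad and y of well_plate_center in the frame of press between -0.006 and 0.006 m and value of joint lever below 0.12 rad), for 0.2 s.
2. the lever is pressed fully down with the plate home (x of well_plate_center in the frame of press between 0.0392 and 0.048 m and height (world z) of well_plate_center below 0.029 m and angle between the x axis of well_plate_center and the x axis of press, either way round below 0.06 rad and y of well_plate_center in the frame of press between -0.006 and 0.006 m and value of joint lever above 0.27 rad), for 0.2 s.
At the end, for the whole second after the job is handed in: the well plate lies flat in its bay within 3.5 mm of the stops and at rest, and the lever stays down beyond 0.27 of its 0.32 rad (pad within 4 mm of its lowest position) (all of step 2 and linear speed of well_plate below 0.01 m/s); the robot touches nothing.
It fails at once if the guard is touched by the robot (contact force between any of the fingers, the arm and guard above 0.3 N).
It fails at once if the plate or the press is touched with something other than the fingers (contact force between the arm and press above 0.5 N or contact force between the arm and well_plate above 0.5 N).
It fails at once if the well plate is lifted or tipped (height (world z) of well_plate_center above 0.035 m or angle between well_plate_center's own z axis and vertical above 0.2 rad).
It fails at once if a bystander is moved by more than 20 mm (distance of any of spare_plate_center, tip_box_center, reagent_center, beaker_center, tube_rack_center, timer_center from where it was at the start of the episode above 0.02 m).
It also fails if it takes over 48 s, if anything falls off the work surface, if the arm or the gripper's body presses on something with over 40 N, if the wrist force passes 120 N, or if a joint passes its speed limit or range.

## Working session

There is one attempt and no reset: what is moved stays moved. The work goes in short steps, Python scripts to look and compute and a tool call to move; the robot and the scene stay as the last step left them, time stands still between calls to the robot, and variables do not carry over. Pictures are saved under pics/ and viewed, and the job is handed in when it is done.

Besides the shell and the picture viewer there is one more tool, called by a JSON object that holds its "fn" and its "kwargs". arm_command: Moves the arm, as the interface text tells. Its arguments: {"type":"object","properties":{"commands":{"type":"array"}},"required":["commands"]}

```bash
mkdir -p pics; ls
cat > h.py <<'E'
import numpy as np, cv2
from workcell import manip, eyes, order, models
from scipy.spatial.transform import Rotation as R
def rotm(o):
    o=np.array(o,float)
    if o.shape==(3,3): return o
    if o.size==4: return None
    return R.from_euler('xyz',o,degrees=True).as_matrix()
def ray(c,u,v):
    x=(u-c['cx'])/c['fx'];y=(v-c['cy'])/c['fy']
    rd=np.hypot(x,y);r=rd
    for _ in range(30): r=rd/(1+c['k1']*r*r)
    s=r/rd if rd>0 else 1
    d=np.array([x*s,-y*s,-1]);return rotm(c['orientation'])@d
def onz(c,u,v,z):
    d=ray(c,u,v);o=np.array(c['origin']);return o+d*(z-o[2])/d[2]
def proj(c,p):
    q=rotm(c['orientation']).T@(np.array(p)-c['origin'])
    x=q[0]/-q[2];y=-q[1]/-q[2];f=1+c['k1']*(x*x+y*y)
    return np.array([c['fx']*x*f+c['cx'],c['fy']*y*f+c['cy']])
def save(c,n,box=None,s=1):
    im=c['img'][:,:,::-1]
    if box: im=im[box[1]:box[3],box[0]:box[2]]
    cv2.imwrite('pics/'+n,cv2.resize(im,None,fx=s,fy=s,interpolation=cv2.INTER_CUBIC))
E
python3 - <<'E'
from h import *
s=manip.observe();print(s)
L=['press','bay_end','well_plate_center','guard','pad_top','window_center','spare_plate_center','tip_box_center','reagent_center','beaker_center','tube_rack_center','timer_center','well_plate']
Z=dict(press=0,bay_end=.015,well_plate_center=.025,guard=0,pad_top=.088,window_center=.11,spare_plate_center=.01,tip_box_center=.03,reagent_center=.05,beaker_center=.04,tube_rack_center=.036,timer_center=.012,well_plate=.015)
for n in ['scene','top']:
    c=eyes.read_camera(n);save(c,n+'0.png');print(n,{k:c[k] for k in c if k!='img'})
    for l in L:
        for d in models.spot_point(l,n):
            if d['conf']>.2: print(l,round(d['conf'],2),np.round(d['position'],1),np.round(onz(c,*d['position'],Z[l]),4))
E
```

```text
pics
{'t': 0.0, 'qpos': array([-7.51726552e+01,  5.01084062e+00,  1.00316757e+01,  9.51002440e+01,
        6.77035412e-04,  9.00003585e+01]), 'qvel': array([ 0.11870669, -0.00475585, -0.01430075,  0.00969759,  0.07133837,
       -0.06955098]), 'effort': array([-1.98993410e-03, -5.20390499e+01,  4.64804614e+01,  1.61943171e-02,
       -6.88746945e-05,  1.19873800e-05]), 'tcp_pos': array([ 0.14068777, -0.53144153,  0.23056069]), 'ee_rot': array([-1.79920591e+02, -6.76537833e-04,  1.48269853e+01]), 'wrist_force': array([-0.56273701, -0.45222613, -0.18432353]), 'moment': array([ 0.02773819, -0.02063696,  0.01783663]), 'finger_gap': 0.08532998213131811}
scene {'fx': 523.2459623670537, 'fy': 523.2459623670537, 'cx': 325.15136981188266, 'cy': 240.20605528835895, 'k1': -0.03940662668916697, 'origin': array([1.06175996, 0.86927885, 1.35685084]), 'orientation': array([ 38.38462521,   0.74392885, 147.8130158 ])}
press 0.69 [339.5 256. ] [0.4998 0.0303 0.    ]
bay_end 0.59 [319.1 265.4] [0.5803 0.0358 0.015 ]
bay_end 0.45 [341.9 251.9] [0.4905 0.03   0.015 ]
well_plate_center 0.9 [395.6 303.9] [
[... 1848 characters left out ...]
.4] [0.5881 0.0054 0.    ]
pad_top 0.71 [317.7 214.3] [0.648  0.0167 0.088 ]
window_center 0.75 [323.1 215.5] [ 0.6403 -0.0017  0.11  ]
tip_box_center 0.88 [371.3 239.7] [ 0.5619 -0.1687  0.03  ]
reagent_center 0.76 [265.8 233.6] [0.5902 0.1996 0.05  ]
beaker_center 0.7 [269.3 197.7] [0.7184 0.1865 0.04  ]
tube_rack_center 0.96 [158.9 265.4] [0.4885 0.5834 0.036 ]
tube_rack_center 0.56 [370.9 239.2] [ 0.5631 -0.1669  0.036 ]
timer_center 0.63 [199.6 310. ] [0.3286 0.4435 0.012 ]
timer_center 0.55 [264.8 231.3] [0.6029 0.2068 0.012 ]
well_plate 0.94 [244.6 275. ] [0.4491 0.2806 0.015 ]
well_plate 0.59 [386.8 284.1] [ 0.4053 -0.2197  0.015 ]
well_plate 0.58 [311.  261.8] [0.4903 0.045  0.015 ]
```

View pics/scene0.png

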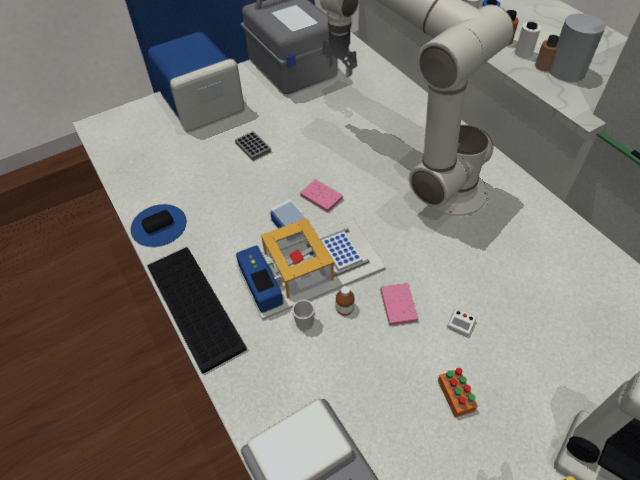

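Run:
```python
from h import *
im=cv2.imread('pics/top0.png')
cv2.imwrite('pics/top0c.png',cv2.resize(im[175:320,215:415],None,fx=4,fy=4,interpolation=cv2.INTER_CUBIC))
```

```text
(no output)
```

View pics/top0c.png

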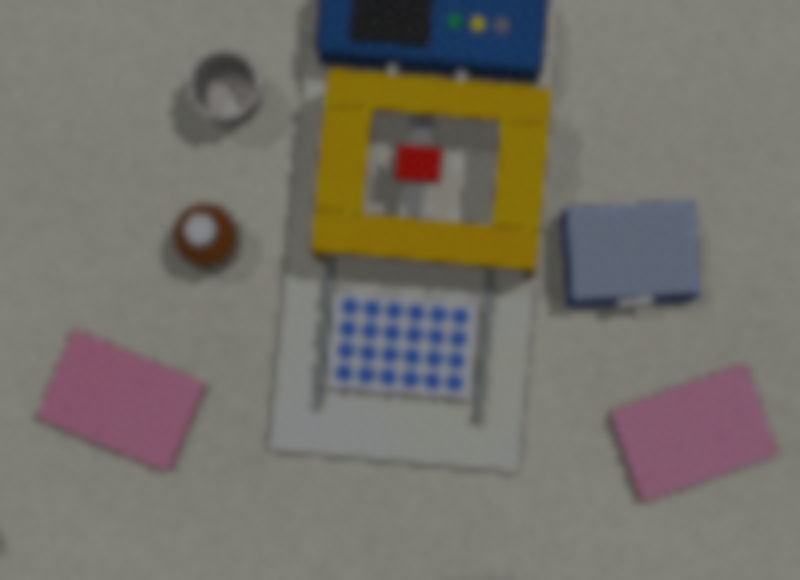

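The white plate with the blue wells is at about (315,261) in "top" and (342,250) in "scene". The pink look-alikes are at (245,275)/(388,282) in top; they lie on the bench outside the press and are not meant. The guard window with the red pad is at about (319,215) in top. Next I'll fit the press pose.

```bash
cat >> h.py <<'E'
def fit(c,hsvlo,hsvhi,z,box=None,minarea=20):
    hsv=cv2.cvtColor(c['img'],cv2.COLOR_RGB2HSV);m=cv2.inRange(hsv,hsvlo,hsvhi)
    if box: k=np.zeros_like(m);k[box[1]:box[3],box[0]:box[2]]=1;m=m*k
    cs=cv2.findContours(m,cv2.RETR_EXTERNAL,cv2.CHAIN_APPROX_NONE)[0]
    out=[]
    for q in cs:
        if cv2.contourArea(q)<minarea: continue
        P=np.array([onz(c,*p[0],z)[:2] for p in q])
        out.append((P,cv2.minAreaRect((P*1000).astype(np.float32))))
    return m,out
E
python3 - <<'E'
from h import *
for n in ['top','scene']:
    c=eyes.read_camera(n)
    for nm,lo,hi,z in [('yel',(18,120,60),(32,255,255),.11),('red',(0,150,60),(6,255,255),.088),('wells',(105,120,60),(125,255,255),.035)]:
        b={'top':(280,180,360,290),'scene':(230,210,385,315)}[n]
        m,o=fit(c,lo,hi,z,b,3 if nm=='wells' else 30)
        if nm=='wells':
            C=np.array([P.mean(0) for P,r in o]);
            print(n,'wells',len(C));
            sel=C[C[:,0]<.56]
            if len(sel): print(len(sel),cv2.minAreaRect((sel*1000).astype(np.float32)),sel.mean(0))
        else:
            for P,r in o: print(n,nm,np.round(P.mean(0),4),r)
E
```

```text
top yel [0.6357 0.0016] ((636.2739868164062, 0.8710174560546875), (191.48422241210938, 160.81253051757812), 83.76563262939453)
top red [0.6438 0.0124] ((643.7637939453125, 12.367236137390137), (34.27711868286133, 24.210655212402344), 88.58023834228516)
top wells 1
scene yel [0.6517 0.032 ] ((648.3448486328125, 28.414215087890625), (245.6529998779297, 169.7842254638672), 82.96519470214844)
scene red [0.6474 0.0151] ((647.6029052734375, 14.302813529968262), (42.04329299926758, 32.94759750366211), 87.06036376953125)
scene wells 23
21 ((494.15374755859375, 30.196704864501953), (97.34646606445312, 58.51833724975586), 83.86759948730469) [0.49270679 0.03002471]
```

{"fn": "arm_command", "kwargs": {"commands": [[[0,0,0.08,0.032,-0.038,0,0.05],[0,0,0.16,0.064,-0.076,0,0.05],[0,0,0.24,0.096,-0.114,0,0.05],[0,0,0.31,0.128,-0.152,0,0.05],[0,0,0.37,0.16,-0.19,0,0.05]]]}}

```text
t: 2.0
tcp_pos: [0.2471, -0.3053, 0.2313]
ee_rot: [180.0, -0.0, -6.6]
wrist_force: [1.4, -0.0, -0.3]
finger_gap: 0.05
```

{"fn": "arm_command", "kwargs": {"commands": [[[0,0,0,0.017,-0.046,0,0.05],[0,0,0,0.034,-0.092,0,0.05],[0,0,0,0.051,-0.138,0,0.05],[0,0,0,0.068,-0.184,0,0.05],[0,0,0,0.085,-0.23,0,0.05]]]}}

```text
t: 2.5
tcp_pos: [0.3583, -0.0846, 0.2317]
ee_rot: [180.0, -0.1, -6.6]
wrist_force: [1.6, -0.4, -0.1]
finger_gap: 0.0499
```

{"fn": "arm_command", "kwargs": {"commands": [[[0,0,0,0.017,-0.044,0,0.05],[0,0,0,0.034,-0.088,0,0.05],[0,0,0,0.048,-0.13,0,0.05],[0,0,0,0.048,-0.13,0,0.05]]]}}

```text
t: 2.9
tcp_pos: [0.4171, -0.0162, 0.2314]
ee_rot: [-178.1, -0.0, -3.5]
wrist_force: [0.7, -0.5, 0.3]
finger_gap: 0.0501
```

Run:
```python
from h import *
s=manip.observe();print(s['t'],s['tcp_pos'],s['ee_rot'],s['wrist_force'],s['finger_gap'])
c=eyes.read_camera('wrist');save(c,'w1.png');print({k:c[k] for k in c if k!='img'})
np.save('w1.npy',c['img'])
```

```text
2.9 [ 0.41711673 -0.01624969  0.23140554] [-1.78076783e+02 -2.03908171e-02 -3.50502809e+00] [ 0.7109201  -0.47311097  0.27891157] 0.05007710931728608
{'fx': 429.1868518588486, 'fy': 429.1868518588486, 'cx': 315.66483538014734, 'cy': 242.2949652354074, 'k1': -0.10068704551399042, 'origin': array([ 0.4904116 , -0.02584114,  0.37335455]), 'orientation': array([-16.65833568,   1.93355746, -93.49944604])}
```

View pics/w1.png

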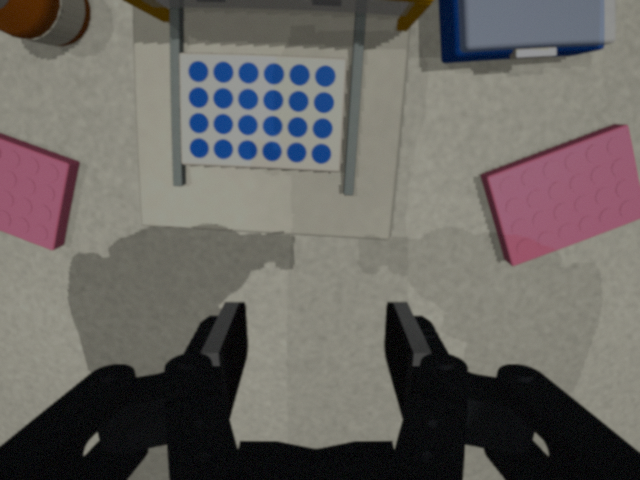

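The wrist view shows the white plate with blue wells between the fences at (262,110), the slab's front edge from (143,225) to (390,238), and the fence ends at (179,185) and (348,193). Pink plates lie outside the press on both sides.

Run:
```python
from h import *
c=eyes.read_camera('wrist');s=manip.observe();print(s['t'],s['tcp_pos'],s['ee_rot'])
save(c,'w2.png')
m,o=fit(c,(105,150,60),(125,255,255),.035,(170,50,350,180),60)
C=np.array([P.mean(0) for P,r in o]);print(len(C),C.mean(0),cv2.minAreaRect((C*1000).astype(np.float32)))
for u,v,z in [(143,225,.015),(390,238,.015),(179,185,.027),(348,193,.027),(181,165,.035),(345,171,.035),(183,54,.035)]:
    print(u,v,np.round(onz(c,u,v,z),4))
# fine edge: lines in gray
save(c,'w2c.png',(130,140,410,250),2.8)
```

```text
3.0 [ 0.41648518 -0.0170762   0.23147687] [-1.78095121e+02 -1.04789022e-02 -3.60682675e+00]
24 [0.49548021 0.02747798] ((495.4501037597656, 27.458484649658203), (96.53886413574219, 58.042694091796875), 83.65922546386719)
143 225 [0.408 0.145 0.015]
390 238 [ 0.3846 -0.072   0.015 ]
179 185 [0.443  0.1022 0.027 ]
348 193 [ 0.4281 -0.0369  0.027 ]
181 165 [0.46   0.0952 0.035 ]
345 171 [ 0.4471 -0.0351  0.035 ]
183 54 [0.5434 0.0826 0.035 ]
```

View pics/w2c.png

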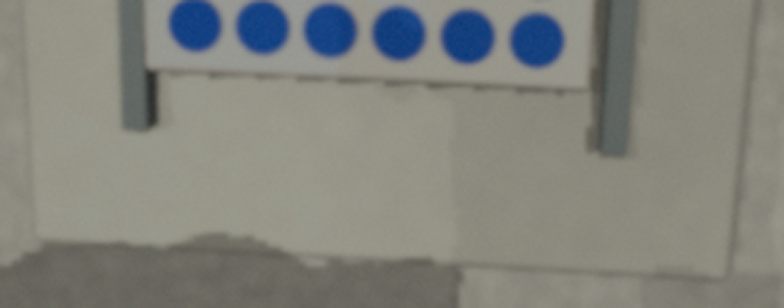

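```bash
cat >> h.py <<'E'
P0=np.array([.4955,.026]);YAW=-6.25
def rel(px,py,z,P0=None,yaw=None,tcp=None,rot=None):
    P0=globals()['P0'] if P0 is None else P0; yaw=YAW if yaw is None else yaw
    s=manip.observe();Rc=rotm(s['ee_rot'] if rot is None else rot);t=np.array(s['tcp_pos'] if tcp is None else tcp)
    a=np.radians(yaw);ex=np.array([np.cos(a),np.sin(a)]);ey=np.array([-ex[1],ex[0]])
    T=np.r_[P0+px*ex+py*ey,z];Rt=rotm([180,0,yaw])
    print('now',s['t'],np.round(t,4),'target',np.round(T,4),'turn',np.round(R.from_matrix(Rc.T@Rt).as_rotvec(),4),'shift',np.round(Rc.T@(T-t),4))
E
python3 - <<'E'
from h import *
rel(-.075,0,.12)
E
```

```text
now 3.0 [ 0.4165 -0.0171  0.2315] target [0.4209 0.0342 0.12  ] turn [-0.0332  0.0006  0.0461] shift [ 0.0012 -0.0477  0.1131]
```

{"fn": "arm_command", "kwargs": {"commands": [[[-0.011,0,0.015,0,-0.016,0.028,0.05],[-0.022,0,0.03,0,-0.032,0.056,0.05],[-0.033,0,0.046,0.001,-0.048,0.085,0.05],[-0.033,0,0.046,0.001,-0.048,0.113,0.05],[-0.033,0,0.046,0.001,-0.048,0.113,0.05]]]}}

```text
t: 3.5
tcp_pos: [0.4162, -0.0139, 0.1177]
ee_rot: [-178.0, 0.3, -3.2]
wrist_force: [0.3, -0.8, 0.5]
finger_gap: 0.05
```

Run:
```python
from h import *
c=eyes.read_camera('wrist');save(c,'w3.png')
m,o=fit(c,(105,150,60),(125,255,255),.035,None,60)
C=np.array([P.mean(0) for P,r in o]);C=C[C[:,0]<.55];print(len(C),C.mean(0),cv2.minAreaRect((C*1000).astype(np.float32)))
rel(-.075,0,.021)
print(manip.observe()['ee_rot'],manip.observe()['wrist_force'])
```

```text
25 [0.49730159 0.02139581] ((496.52392578125, -30.299110412597656), (69.03303527832031, 219.380615234375), 0.6877565383911133)
now 3.55 [ 0.4168 -0.0133  0.1188] target [0.4209 0.0342 0.021 ] turn [-0.0357  0.0052  0.0534] shift [ 0.0019 -0.0441  0.0994]
[-177.9500935     0.24438726   -3.18300039] [ 0.45917699  0.08910902 -0.41388743]
```

View pics/w3.png

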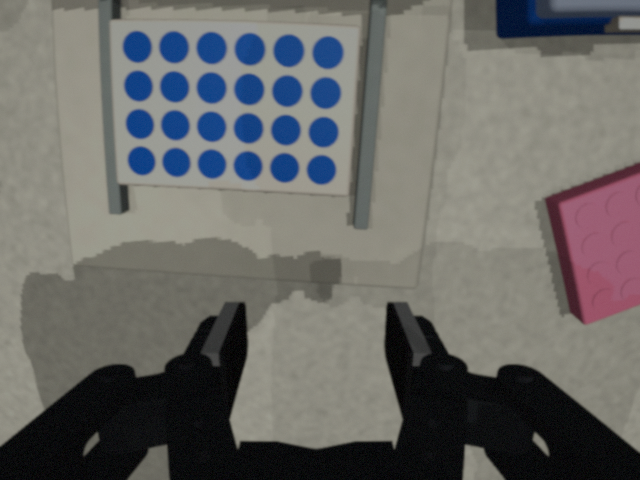

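Run:
```python
from h import *
s=manip.observe();print({k:np.round(s[k],2) for k in s})
c=eyes.read_camera('scene');save(c,'s2.png')
```

```text
{'t': np.float64(3.55), 'qpos': array([ -3.24, -13.9 , -20.07,  84.07,   2.05, 179.95]), 'qvel': array([ 0.31, -0.24,  3.24,  1.71, -0.07,  0.01]), 'effort': array([ -0.63, -32.45,  47.18,  -0.25,  -0.05,   0.  ]), 'tcp_pos': array([ 0.42, -0.01,  0.12]), 'ee_rot': array([-177.95,    0.24,   -3.18]), 'wrist_force': array([ 0.46,  0.09, -0.41]), 'moment': array([-0.02, -0.08,  0.01]), 'finger_gap': np.float64(0.05)}
```

View pics/s2.png

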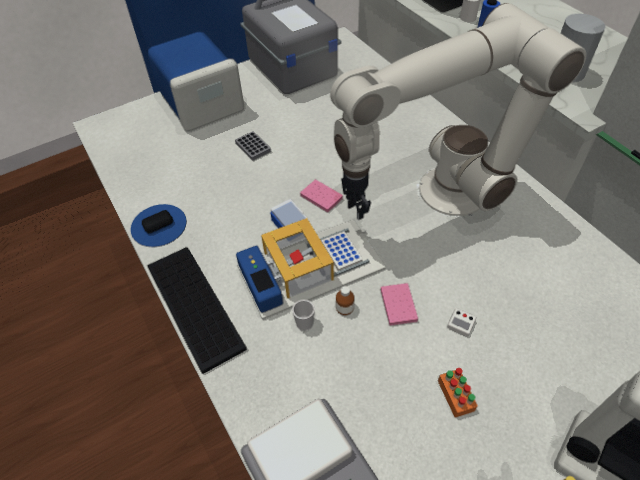

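Joint 6 has reached its 180° limit, so I'll turn the tool a half turn the other way, which gives the same grasp. That also puts the wrist camera on the robot side.

{"fn": "arm_command", "kwargs": {"commands": [[[0,0,-0.149,0,0,-0.01,0.05],[0,0,-0.298,0,0,-0.02,0.05],[0,0,-0.447,0,0,-0.02,0.05],[0,0,-0.596,0,0,-0.02,0.05],[0,0,-0.745,0,0,-0.02,0.05]]]}}

```text
t: 4.1
tcp_pos: [0.4181, -0.0145, 0.1424]
ee_rot: [-178.5, -1.4, 39.8]
wrist_force: [0.0, -0.2, -0.2]
finger_gap: 0.0502
```

{"fn": "arm_command", "kwargs": {"commands": [[[0,0,-0.149,0,0,0,0.05],[0,0,-0.298,0,0,0,0.05],[0,0,-0.447,0,0,0,0.05],[0,0,-0.596,0,0,0,0.05],[0,0,-0.745,0,0,0,0.05]]]}}

```text
t: 4.6
tcp_pos: [0.4187, -0.0149, 0.1445]
ee_rot: [180.0, -2.0, 82.8]
wrist_force: [0.6, 0.3, -0.1]
finger_gap: 0.05
```

{"fn": "arm_command", "kwargs": {"commands": [[[0,0,-0.149,0,0,0,0.05],[0,0,-0.298,0,0,0,0.05],[0,0,-0.447,0,0,0,0.05],[0,0,-0.596,0,0,0,0.05],[0,0,-0.745,0,0,0,0.05]]]}}

```text
t: 5.1
tcp_pos: [0.4193, -0.0153, 0.1465]
ee_rot: [178.5, -1.4, 125.8]
wrist_force: [-0.6, -0.5, 0.0]
finger_gap: 0.05
```

{"fn": "arm_command", "kwargs": {"commands": [[[0,0,-0.149,0,0,0,0.05],[0,0,-0.298,0,0,0,0.05],[0,0,-0.447,0,0,0,0.05],[0,0,-0.596,0,0,0,0.05],[0,0,-0.745,0,0,0,0.05]]]}}

```text
t: 5.6
tcp_pos: [0.4198, -0.0157, 0.1486]
ee_rot: [178.0, 0.2, 168.7]
wrist_force: [-1.0, -0.0, -1.1]
finger_gap: 0.0497
```

```bash
sed -i 's/YAW=-6.25/YAW=-6.25;FLIP=180/; s/Rt=rotm(\[180,0,yaw\])/Rt=rotm([180,0,yaw+FLIP])/' h.py
python3 - <<'E'
from h import *
rel(-.075,0,.1); s=manip.observe();print(s['qpos'],s['ee_rot'])
E
```

```text
now 5.6 [ 0.4198 -0.0157  0.1486] target [0.4209 0.0342 0.1   ] turn [ 0.0356  0.0043 -0.0876] shift [0.0087 0.0474 0.0503]
[ -3.50826057 -14.22619993 -17.05415043  86.74077267   2.00926996
   7.77015638] [1.77950891e+02 1.55724249e-01 1.68726361e+02]
```

{"fn": "arm_command", "kwargs": {"commands": [[[0.012,0.001,-0.03,0.003,0.016,0.017,0.05],[0.024,0.003,-0.06,0.006,0.032,0.034,0.05],[0.036,0.004,-0.088,0.009,0.047,0.05,0.05],[0.036,0.004,-0.088,0.009,0.047,0.05,0.05]]]}}

```text
t: 6.0
tcp_pos: [0.4203, 0.0347, 0.1003]
ee_rot: [-180.0, -0.0, 173.9]
wrist_force: [-0.8, -0.6, 0.7]
finger_gap: 0.0497
```

Run:
```python
from h import *
c=eyes.read_camera('wrist');save(c,'w4.png');print(c['origin'],c['orientation'])
rel(-.075,0,.021); s=manip.observe();print(s['qpos'],s['ee_rot'])
m,o=fit(c,(105,150,60),(125,255,255),.035,None,60)
C=np.array([P.mean(0) for P,r in o]);print(len(C));C=C[C[:,0]<.55];print(len(C),C.mean(0),cv2.minAreaRect((C*1000).astype(np.float32)))
m,o=fit(c,(0,150,60),(6,255,255),.088,None,60)
for P,r in o: print('red',P.mean(0),r)
```

```text
[0.34856612 0.0422147  0.24228017] [-1.66292956e+01  2.25228650e-02  8.38758700e+01]
now 6.05 [0.4207 0.0341 0.1012] target [0.4209 0.0342 0.021 ] turn [-0.0003  0.0007  0.0012] shift [-0.0002  0.0001  0.0802]
[ 4.65010009e+00 -1.33296441e+01 -2.15281901e+01  8.17625124e+01
 -2.48326401e-02  1.08315777e+01] [-1.79982928e+02  4.29144627e-02  1.73818520e+02]
20
20 [0.49948653 0.0270303 ] ((495.5435791015625, 27.00404930114746), (93.5542221069336, 57.88028335571289), 83.70248413085938)
```

View pics/w4.png

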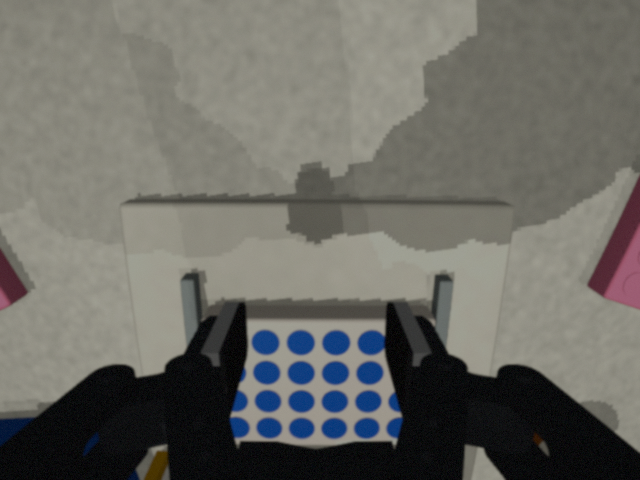

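The wrist view shows the tool lined up with the bay: the fingers straddle the plate's middle symmetrically and the slab edge spans columns 123 to 512, level. The white plate with blue wells sits at (318,375) between the fences, so it is confirmed as the one meant. Descending in front of it.

{"fn": "arm_command", "kwargs": {"commands": [[[0,0,0,0,0,0.03,0.05],[0,0,0,0,0,0.06,0.05],[0,0,0,0,0,0.07,0.05],[0,0,0,0,0,0.08,0.05],[0,0,0,0,0,0.08,0.05]]]}}

```text
t: 6.55
tcp_pos: [0.4209, 0.0337, 0.0215]
ee_rot: [-180.0, 0.0, 173.8]
wrist_force: [0.7, -0.1, 0.0]
finger_gap: 0.0501
```

Run:
```python
from h import *
c=eyes.read_camera('wrist');save(c,'w5.png')
rel(-.012,0,.021); s=manip.observe();print(s['wrist_force'],s['ee_rot'])
```

```text
now 6.6 [0.4213 0.0338 0.0222] target [0.4836 0.0273 0.021 ] turn [-0.0002  0.0016  0.0006] shift [-0.0626  0.0003  0.0013]
[-0.40229549 -0.63996293  0.83645853] [-1.79990867e+02  9.25970597e-02  1.73782819e+02]
```

View pics/w5.png

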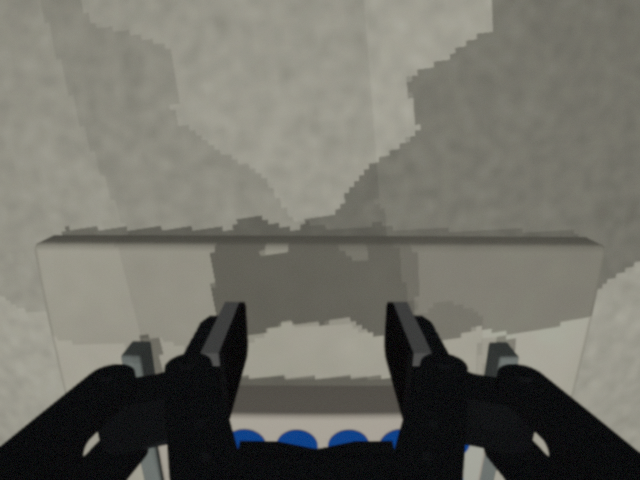

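The fingertips are down in front of the plate's near edge (row 415). Now I'll push along tool -x.

{"fn": "arm_command", "kwargs": {"commands": [[[0,0,0,-0.012,0,0.001,0.05],[0,0,0,-0.022,0,0.001,0.05],[0,0,0,-0.03,0,0.001,0.05],[0,0,0,-0.038,0,0.001,0.05],[0,0,0,-0.046,0,0.001,0.05]]]}}

```text
t: 7.1
tcp_pos: [0.4676, 0.0288, 0.0215]
ee_rot: [-180.0, 0.1, 173.8]
wrist_force: [-1.5, 0.5, 1.2]
finger_gap: 0.0502
```

{"fn": "arm_command", "kwargs": {"commands": [[[0,0,0,-0.003,0,0,0.05],[0,0,0,-0.006,0,0,0.05],[0,0,0,-0.009,0,0,0.05],[0,0,0,-0.011,0,0,0.05]]]}}

```text
t: 7.5
tcp_pos: [0.4786, 0.0275, 0.0214]
ee_rot: [-180.0, 0.1, 173.8]
wrist_force: [-0.8, -0.3, -0.0]
finger_gap: 0.0503
```

Run:
```python
from h import *
c=eyes.read_camera('scene');save(c,'s3.png',(240,205,400,325),5)
s=manip.observe();print(s['wrist_force']);rel(-.011,0,.021)
m,o=fit(c,(105,120,60),(125,255,255),.035,(230,210,385,315),3)
C=np.array([P.mean(0) for P,r in o]);C=C[C[:,0]<.575];print(len(C),C.mean(0),cv2.minAreaRect((C*1000).astype(np.float32)))
```

```text
[-0.30099218 -0.14198962  0.47538486]
now 7.55 [0.4788 0.0276 0.0214] target [0.4846 0.0272 0.021 ] turn [-0.0001  0.0016  0.0006] shift [-0.0057  0.0003  0.0004]
12 [0.51436236 0.03483714] ((519.4116821289062, 28.24616050720215), (97.44774627685547, 36.83875274658203), 81.20071411132812)
```

View pics/s3.png

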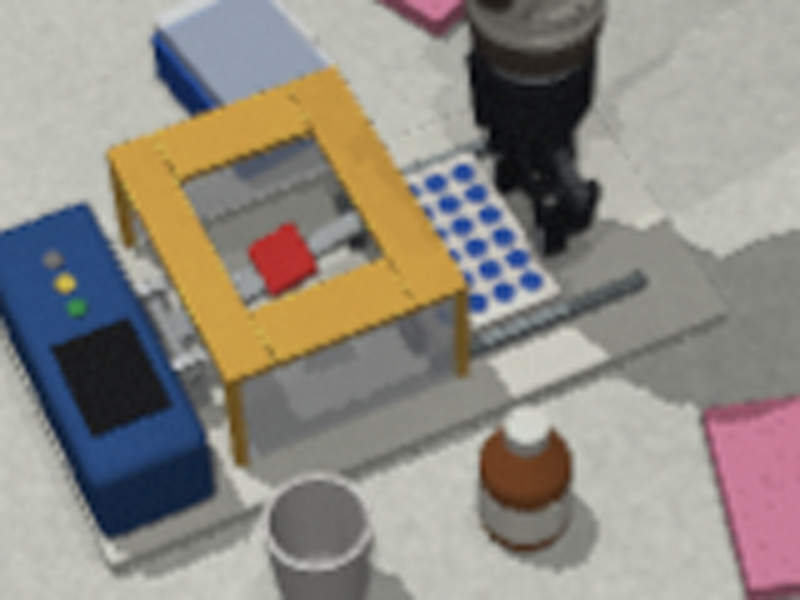

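The plate is sliding in below the guard's front, with the fingers behind it at about (555,230) in the crop. I'll continue in small steps until the force rises.

{"fn": "arm_command", "kwargs": {"commands": [[[0,0,0,-0.0015,0,0,0.05],[0,0,0,-0.003,0,0,0.05],[0,0,0,-0.0045,0,0,0.05]]]}}

```text
t: 7.85
tcp_pos: [0.4819, 0.0273, 0.0213]
ee_rot: [180.0, -0.1, 173.8]
wrist_force: [-14.7, 2.7, 10.1]
finger_gap: 0.0502
```

{"fn": "arm_command", "kwargs": {"commands": [[[0,0,0,-0.001,0,0,0.05],[0,0,0,-0.002,0,0,0.05]]]}}

```text
t: 8.05
tcp_pos: [0.4819, 0.0273, 0.0213]
ee_rot: [180.0, -0.3, 173.8]
wrist_force: [-16.4, 2.9, 11.8]
finger_gap: 0.05
```

{"fn": "arm_command", "kwargs": {"commands": [[[0,0,0,-0.001,0,0,0.05],[0,0,0,-0.002,0,0,0.05]]]}}

```text
t: 8.25
tcp_pos: [0.4818, 0.0273, 0.0212]
ee_rot: [180.0, -0.6, 173.8]
wrist_force: [-16.3, 2.1, 11.5]
finger_gap: 0.0502
```

The force plateaus at 16 N with no further travel, so the plate is against the stops. I'll back off and check.

{"fn": "arm_command", "kwargs": {"commands": [[[0,0,0,0.006,0,0,0.05],[0,0,0,0.02,0,0,0.05],[0,0,0,0.04,0,-0.01,0.03],[0,0,0,0.045,0,-0.045,0],[0,0,0,0.045,0,-0.09,0]]]}}

```text
t: 8.75
tcp_pos: [0.436, 0.032, 0.1112]
ee_rot: [-180.0, -0.7, 173.8]
wrist_force: [1.4, -0.4, 0.4]
finger_gap: 0.0063
```

{"fn": "arm_command", "kwargs": {"commands": [[[0,0,0,0,0,-0.045,0],[0,0,0,0,0,-0.09,0],[0,0,0,0,0,-0.1,0],[0,0,0,0,0,-0.1,0]]]}}

```text
t: 9.15
tcp_pos: [0.4382, 0.0319, 0.2129]
ee_rot: [180.0, -0.5, 173.8]
wrist_force: [0.4, -0.4, -1.0]
finger_gap: -0.0
```

Run:
```python
from h import *
c=eyes.read_camera('top');save(c,'t3.png',(270,170,370,310),4)
c=eyes.read_camera('wrist');save(c,'w6.png')
s=manip.observe();print(s['wrist_force'],s['finger_gap'],s['tcp_pos'],s['ee_rot'])
m,o=fit(c,(105,150,40),(125,255,255),.035,None,60)
C=np.array([P.mean(0) for P,r in o]);print(np.round(C,4))
```

```text
[-0.8760782   0.67426656 -0.59808451] -0.00044106857016331443 [0.43706151 0.0318696  0.20993506] [-179.96723455   -0.78544369  173.81073951]
[[ 0.5685  0.069 ]
 [ 0.5505  0.0702]
 [ 0.5399 -0.0254]
 [ 0.5316 -0.1562]
 [ 0.5311  0.0724]
 [ 0.5284  0.0561]
 [ 0.5206 -0.0234]
 [ 0.512   0.0745]
 [ 0.5097  0.0554]
 [ 0.506   0.0377]
 [ 0.5036 -0.0021]
 [ 0.5014 -0.0212]]
```

View pics/w6.png

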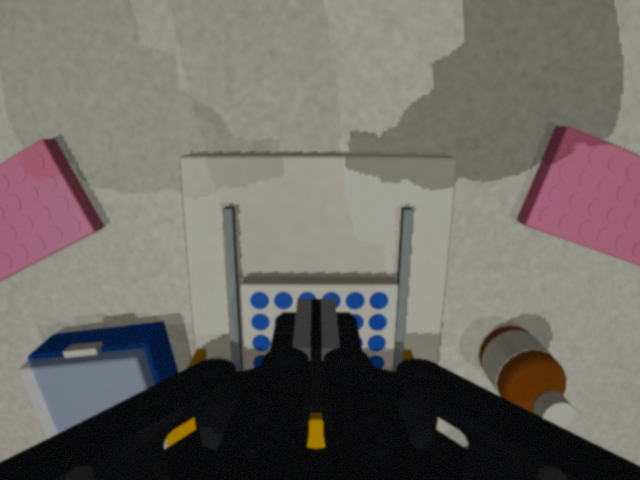

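View pics/t3.png

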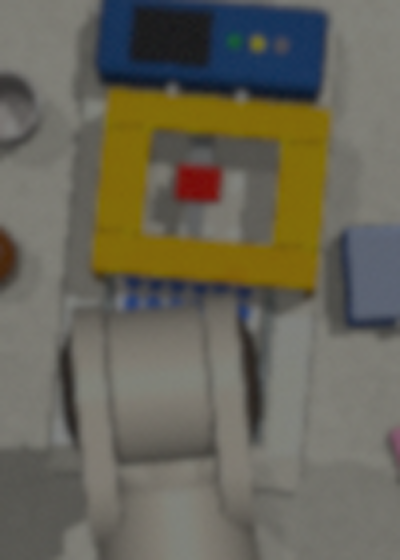

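In the wrist picture the plate's near edge runs level at row ~280 between the fences, with fence ends at (229,208) and (407,208) and the slab front edge at row 155. I'll measure the plate against the slab in this same picture.

Run:
```python
from h import *
c=eyes.read_camera('wrist');np.save('w6.npy',c['img']);g=cv2.cvtColor(c['img'],cv2.COLOR_RGB2GRAY).astype(float)
save(c,'w6c.png',(170,140,470,320),2.6)
import pickle;pickle.dump({k:c[k] for k in c},open('w6.pkl','wb'))
for u in (200,250,280,300,320,340,360,385,440):
    col=g[:,u-3:u+4].mean(1);d=np.gradient(cv2.GaussianBlur(col.reshape(-1,1),(1,5),0).ravel())
    print(u,'slab',140+np.argsort(-np.abs(d[140:180]))[:3],np.round(d[140+np.argsort(-np.abs(d[140:180]))[:3]],1),'plate',262+np.argsort(-np.abs(d[262:292]))[:4],np.round(d[262+np.argsort(-np.abs(d[262:292]))[:4]],1))
```

```text
200 slab [158 157 153] [ 14.3  12.3 -12.1] plate [262 291 263 290] [-0.3  0.3 -0.2  0.2]
250 slab [158 157 152] [ 12.6  12.1 -11.3] plate [286 285 274 275] [ 18.1  17.8 -14.4 -14.2]
280 slab [153 152 158] [-14.1 -12.8  12.7] plate [286 285 287 274] [ 18.7  17.3  15.  -13.9]
300 slab [158 157 152] [ 15.2  14.9 -14.1] plate [286 285 274 287] [ 18.7  17.1 -15.2  15.1]
320 slab [158 157 153] [ 15.2  14.  -13.6] plate [286 285 287 273] [ 18.6  16.7  15.2 -14.1]
340 slab [158 157 153] [ 15.4  14.  -13.9] plate [286 285 287 274] [ 18.5  16.6  15.2 -14.1]
360 slab [174 173 175] [9.3 8.2 7.6] plate [286 285 287 274] [ 18.2  16.4  14.9 -13.9]
385 slab [158 159 154] [ 6.7  6.7 -5.9] plate [286 285 287 274] [ 18.7  17.4  14.8 -12.3]
440 slab [159 160 158] [7.6 6.6 5.4] plate [262 288 272 263] [ 0.5 -0.3 -0.3  0.3]
```

View pics/w6c.png

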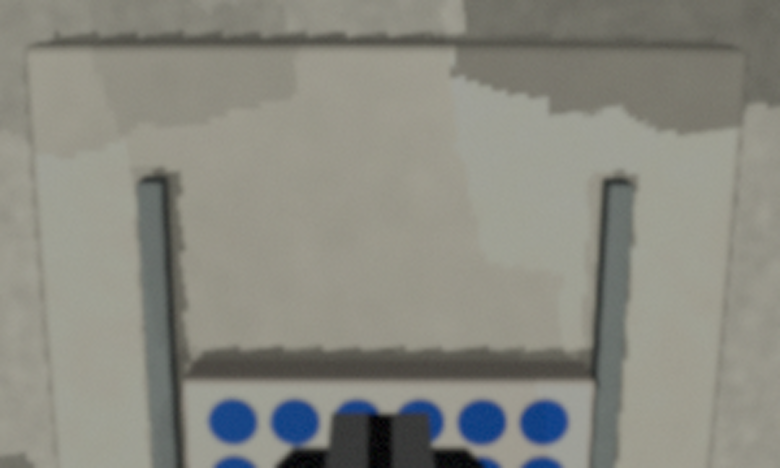

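Run:
```python
from h import *
import pickle;c=pickle.load(open('w6.pkl','rb'))
a=np.radians(-6.25);ex=np.array([np.cos(a),np.sin(a)]);ey=np.array([-ex[1],ex[0]])
def pr(u,v,z): 
    p=onz(c,u,v,z)[:2]-P0; return np.round([p@ex*1000,p@ey*1000],1)
for u in (200,250,320,385,440): print('slab',pr(u,157.6+(u>400)*.6,.015))
for u in (250,320,385): print('plate',pr(u,285.6,.035))
for u,v in ((229,210),(407,210.5)): print('fence end',pr(u,v,.027))
print('plate sides',pr(241.5,300,.035),pr(397.5,300,.035))
print('fence inner', pr(238,300,.027),pr(399,300,.027))
m,o=fit(c,(105,150,40),(125,255,255),.035,(240,285,400,312),30)
for P,r in o: p=P.mean(0)-P0;print('well',np.round([p@ex*1000,p@ey*1000],1))
```

```text
slab [-101.8  -91.5]
slab [-101.5  -52.1]
slab [-101.5    2.5]
slab [-101.7   53.2]
slab [-101.7   96.7]
plate [ -2.8 -53. ]
plate [-2.9  2.7]
plate [-2.9 54.4]
fence end [-62.4 -68.2]
fence end [-62.1  70.1]
plate sides [  9.7 -60.4] [ 9.6 65.1]
fence inner [ 13.2 -64.9] [13.1 68. ]
well [11.2 50. ]
well [11.2 30.9]
well [ 9.  13.4]
well [ 6.8 -7.5]
well [ 11.2 -26.9]
well [ 11.2 -46.2]
```

Measured against the slab edge and the fence ends, the plate's near edge is at x ≈ -0.6 to -1.2 mm in the press frame, with no skew. So it is home. This also corrects my press origin to about (0.4937, 0.0274). Next I'll move over the window.

```bash
sed -i 's/P0=np.array(\[.4955,.026\])/P0=np.array([.4937,.0274])/' h.py
python3 - <<'E'
from h import *
rel(.152,-.002,.21)
E
```

```text
now 9.3 [0.4367 0.0319 0.2095] target [0.6446 0.0089 0.21  ] turn [-0.0008 -0.0149  0.0011] shift [-0.2091 -0.0005 -0.0036]
```

{"fn": "arm_command", "kwargs": {"commands": [[[0,-0.015,0,-0.045,0,-0.002,0],[0,-0.015,0,-0.09,0,-0.003,0],[0,-0.015,0.001,-0.135,0,-0.004,0],[0,-0.015,0.001,-0.18,0,-0.004,0],[0,-0.015,0.001,-0.209,-0.001,-0.004,0]]]}}

```text
t: 9.8
tcp_pos: [0.6461, 0.008, 0.2069]
ee_rot: [-179.9, -0.2, 173.7]
wrist_force: [-0.1, 0.0, 0.5]
finger_gap: -0.0001
```

Run:
```python
from h import *
c=eyes.read_camera('wrist');save(c,'w7.png')
s=eyes.read_camera('scene');save(s,'s7.png',(200,150,400,300),4)
rel(.152,-.002,.13);st=manip.observe();print(st['ee_rot'],st['qpos'])
a=np.radians(-6.25);ex=np.array([np.cos(a),np.sin(a)]);ey=np.array([-ex[1],ex[0]])
for n,cc,lo,hi,z in [('red',c,(0,150,60),(6,255,255),.087),('redS',s,(0,150,60),(6,255,255),.087),('yel',c,(18,120,60),(32,255,255),.11)]:
    m,o=fit(cc,lo,hi,z,(230,210,385,315) if cc is s else None,30)
    for P,r in o: 
        q=(P-P0);q=np.c_[q@ex,q@ey]*1000;print(n,np.round(q.mean(0),1),np.round(q.min(0),1),np.round(q.max(0),1))
```

```text
now 9.9 [0.6463 0.0078 0.2052] target [0.6446 0.0089 0.13  ] turn [-0.0016 -0.0056 -0.0005] shift [0.0014 0.001  0.0752]
[-179.90666817   -0.32032737  173.72026015] [ 7.12969874e-01  1.86604860e+01  2.31357406e+01  9.48045616e+01
 -5.36401835e-02  6.99260297e+00]
red [156.7  -1.2] [142.2 -20.6] [171.3  18.1]
redS [153.9   3.8] [137.2 -18.6] [169.8  24.8]
yel [144.6 -13.1] [  70.3 -108.5] [229.2  82.3]
```

View pics/w7.png

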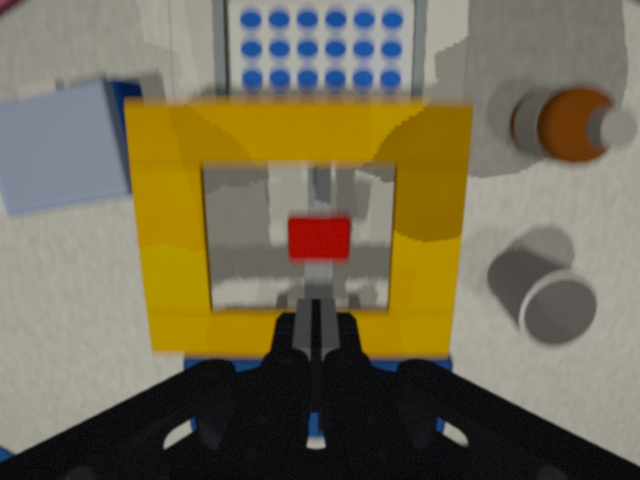

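View pics/s7.png

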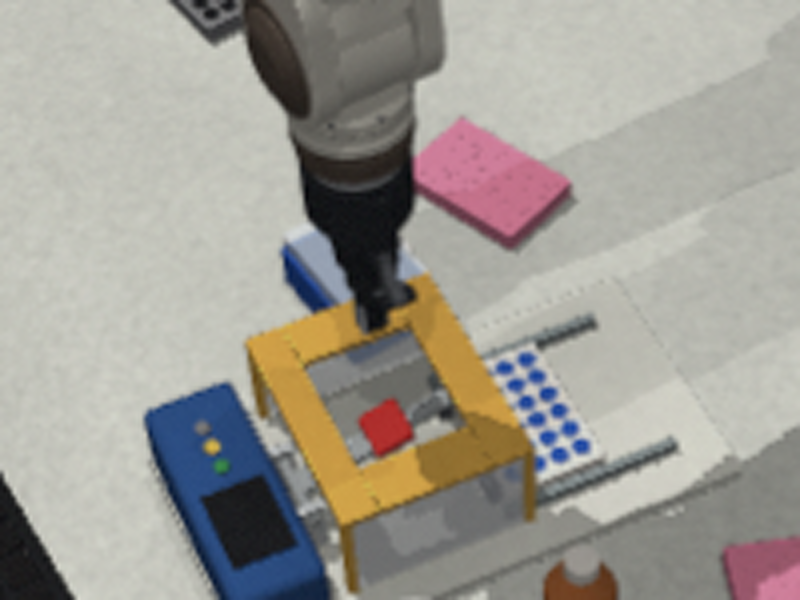

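The wrist picture shows the red pad at (319,239), in the middle of the yellow window (columns 204 to 397, rows 163 to 310). Behind it the plate is home. The TCP is at press (154,-3) mm and the window spans roughly y -67 to +43 and x 105 to 195, so there is room. I'll go down to just above the guard.

{"fn": "arm_command", "kwargs": {"commands": [[[-0.001,-0.005,0,0.001,-0.001,0.02,0],[-0.001,-0.005,0,0.0015,-0.001,0.04,0],[-0.001,-0.005,0,0.0015,-0.001,0.06,0],[-0.001,-0.005,0,0.0015,-0.001,0.072,0],[-0.001,-0.005,0,0.0015,-0.001,0.075,0]]]}}

```text
t: 10.4
tcp_pos: [0.6428, 0.0069, 0.1279]
ee_rot: [-179.9, -0.2, 173.7]
wrist_force: [-0.8, -0.4, 0.6]
finger_gap: -0.0
```

Run:
```python
from h import *
c=eyes.read_camera('wrist');save(c,'w8.png')
s=eyes.read_camera('scene');save(s,'s8.png',(240,200,390,310),5)
rel(.152,-.004,.062);st=manip.observe();print(st['ee_rot'],st['wrist_force'])
```

```text
now 10.5 [0.6438 0.0069 0.13  ] target [0.6444 0.0069 0.062 ] turn [-0.0007 -0.0014 -0.0005] shift [-0.0006  0.0001  0.068 ]
[-1.79959726e+02 -7.77624644e-02  1.73719708e+02] [0.14875384 0.81715948 0.51681552]
```

View pics/w8.png

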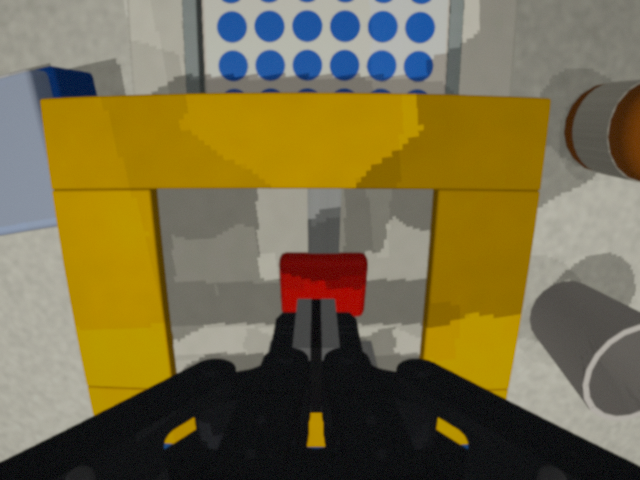

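View pics/s8.png

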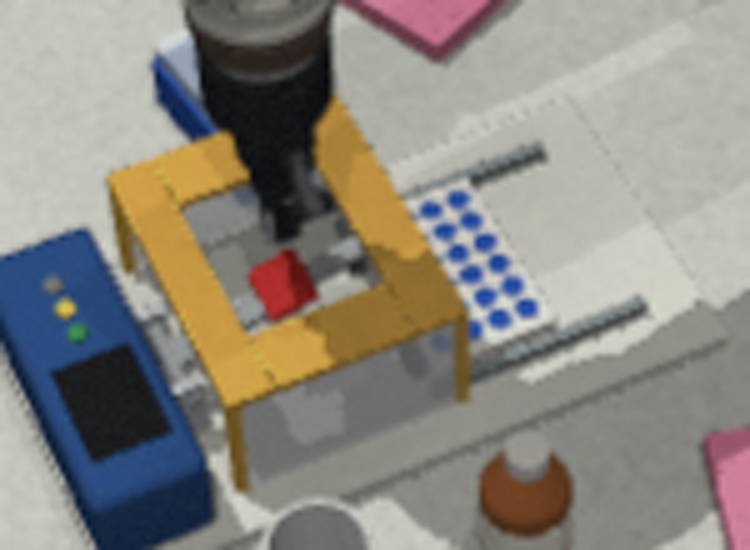

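The fingertips at (316,300) are lined up over the red pad. The window edges are at columns 165 and 430, so the fingers are well clear. Descending onto the pad in steps.

{"fn": "arm_command", "kwargs": {"commands": [[[0,-0.001,0,0,0,0.01,0],[0,-0.001,0,-0.0005,0,0.02,0],[0,-0.001,0,-0.0005,0,0.03,0],[0,-0.001,0,-0.0005,0,0.038,0],[0,-0.001,0,-0.0005,0,0.045,0]]]}}

```text
t: 11.0
tcp_pos: [0.644, 0.0068, 0.0844]
ee_rot: [-180.0, -0.1, 173.7]
wrist_force: [-2.2, 0.2, 4.1]
finger_gap: 0.0001
```

{"fn": "arm_command", "kwargs": {"commands": [[[0,0,0,0,0,0.004,0],[0,0,0,0,0,0.008,0],[0,0,0,0,0,0.011,0],[0,0,0,0,0,0.014,0]]]}}

```text
t: 11.4
tcp_pos: [0.644, 0.0069, 0.0704]
ee_rot: [-180.0, -0.0, 173.7]
wrist_force: [-2.9, 0.1, 3.9]
finger_gap: 0.0004
```

Run:
```python
from h import *
c=eyes.read_camera('wrist');save(c,'w9.png')
rel(.152,-.004,.062);st=manip.observe();print(st['ee_rot'],st['wrist_force'])
```

```text
now 11.45 [0.6439 0.0069 0.0698] target [0.6444 0.0069 0.062 ] turn [-0.0007 -0.0013 -0.0004] shift [-0.0005  0.0001  0.0078]
[-1.79959120e+02 -7.16213068e-02  1.73724937e+02] [-1.30265987  0.44913028  2.16448835]
```

View pics/w9.png

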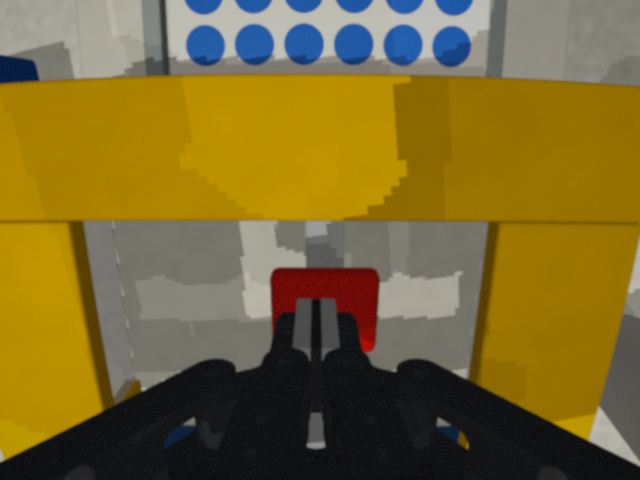

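The pad at (325,308) is moving down under the fingers with about 4 N on it, and the window edges are clear. I'll press on to the stop.

{"fn": "arm_command", "kwargs": {"commands": [[[0,0,0,0,0,0.003,0],[0,0,0,0,0,0.005,0],[0,0,0,0,0,0.007,0],[0,0,0,0,0,0.008,0]]]}}

```text
t: 11.85
tcp_pos: [0.6438, 0.0069, 0.0638]
ee_rot: [-180.0, -0.0, 173.7]
wrist_force: [-11.1, 0.3, 22.1]
finger_gap: -0.0001
```

{"fn": "arm_command", "kwargs": {"commands": [[[0,0,0,0,0,0.001,0],[0,0,0,0,0,0.002,0],[0,0,0,0,0,0.002,0]]]}}

```text
t: 12.15
tcp_pos: [0.6438, 0.0069, 0.0639]
ee_rot: [-180.0, 0.1, 173.7]
wrist_force: [-9.0, -0.5, 16.8]
finger_gap: -0.0
```

The TCP has stopped at z = 63.9 mm with 17–22 N, so the pad is on its end stop (64 mm). Going straight up.

{"fn": "arm_command", "kwargs": {"commands": [[[0,0,0,0,0,-0.008,0],[0,0,0,0,0,-0.025,0],[0,0,0,0,0,-0.05,0],[0,0,0,0,0,-0.08,0],[0,0,0,0,0,-0.12,0]]]}}

```text
t: 12.65
tcp_pos: [0.6432, 0.0069, 0.1834]
ee_rot: [-180.0, -0.1, 173.7]
wrist_force: [0.1, -0.9, 0.1]
finger_gap: 0.0001
```

{"fn": "arm_command", "kwargs": {"commands": [[[0,0,0,0.03,0,-0.02,0],[0,0,0,0.07,0,-0.02,0],[0,0,0,0.11,0,-0.02,0],[0,0,0,0.11,0,-0.02,0],[0,0,0,0.11,0,-0.02,0]]]}}

```text
t: 13.15
tcp_pos: [0.5339, 0.019, 0.2041]
ee_rot: [-180.0, 0.1, 173.7]
wrist_force: [0.3, -1.0, 0.6]
finger_gap: -0.0001
```

Run:
```python
from h import *
c=eyes.read_camera('wrist');save(c,'w10.png')
s=eyes.read_camera('scene');save(s,'s10.png',(200,150,400,300),4)
a=np.radians(-6.25);ex=np.array([np.cos(a),np.sin(a)]);ey=np.array([-ex[1],ex[0]])
# pad height: triangulate red centroid via reprojection for theta hypotheses
for z in (.064,.087):
  m,o=fit(s,(0,150,60),(6,255,255),z,(230,210,385,315),30)
  for P,r in o:
    q=(P-P0);q=np.c_[q@ex,q@ey]*1000;print(z,np.round(q.mean(0),1))
t=eyes.read_camera('top');save(t,'t10.png',(230,170,410,310),4)
st=manip.observe();print(st['t'],st['tcp_pos'],st['wrist_force'])
for l in ['spare_plate_center','tip_box_center','reagent_center','beaker_center']:
    d=models.spot_point(l,'top');print(l,np.round(d[0]['position'],1) if d else None)
```

```text
0.064 [148.9  -1.7]
0.087 [154.7  14.4]
13.3 [0.53493143 0.01884287 0.20339848] [-0.98045256 -0.18544934 -0.56786732]
spare_plate_center [493.1 261.4]
tip_box_center [373.6 240.4]
reagent_center [265.5 232.8]
beaker_center [270.1 195.3]
```

View pics/s10.png

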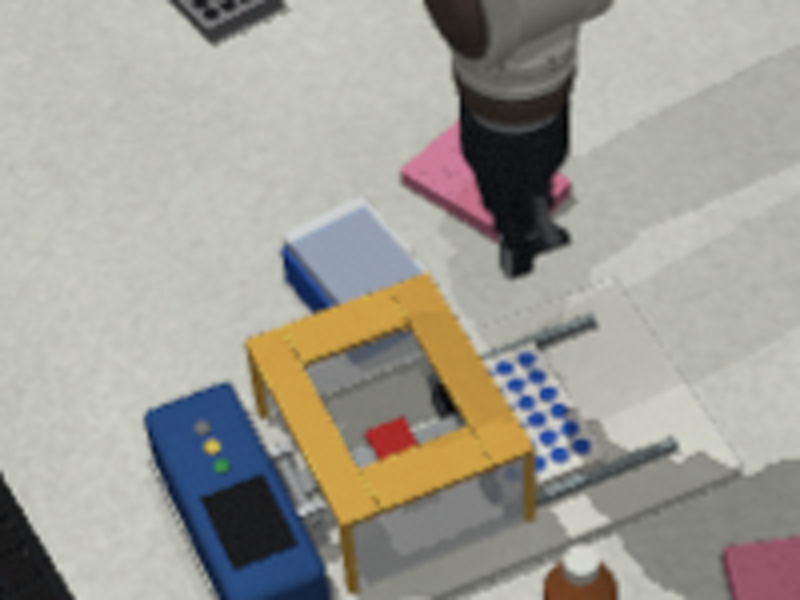

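View pics/w10.png

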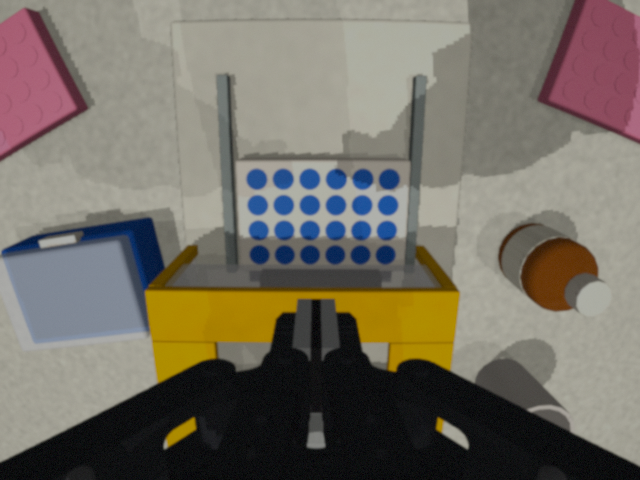

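In the scene crop the red pad (390,440) has dropped and stays down; assuming 64 mm height it maps to press (149,-2) mm. In the wrist view the plate's far edge (row ~268) meets the dark stop at (320,278). One last plate measurement, then I'll hand in.

Run:
```python
from h import *
c=eyes.read_camera('wrist')
a=np.radians(-6.25);ex=np.array([np.cos(a),np.sin(a)]);ey=np.array([-ex[1],ex[0]])
m,o=fit(c,(105,150,40),(125,255,255),.035,(235,160,410,268),30)
C=np.array([P.mean(0) for P,r in o])-P0;q=np.c_[C@ex,C@ey]*1000;print(len(q),q.mean(0),cv2.minAreaRect(q.astype(np.float32)))
for u,v,z in ((320,20.5,.015),(224,75,.027),(419,75,.027)):
    p=onz(c,u,v,z)[:2]-P0;print(np.round([p@ex*1000,p@ey*1000],1))
print(order.job_done())
```

```text
24 [42.44771634  0.72440107] ((42.415218353271484, 0.602874755859375), (96.47505187988281, 57.95731735229492), 89.9384765625)
[-97.4  -1.3]
[-59.2 -69.1]
[-59.3  68.7]
the job is handed in; nothing more can be done
None
```

The job is handed in: the white well plate is pushed home against the stops and the red lever pad is pressed fully down and stays down. It took about 13 s of robot time. The hand-in gives no verdict, so this rests on my own measurements.

- **Push:** I pushed with the two fingers 50 mm apart until the force levelled off at about 16 N with no more travel. I then closed the fingers, came down through the window and pressed the pad until it stopped at z ≈ 63.9 mm with 17–22 N. Last, I lifted clear.
- **Plate:** the last measurement puts its centre at x ≈ 42.4 mm (home is 42.8 mm), y ≈ 0.7 mm, with about 0.1° of skew. Measured against the slab's front edge and the fence ends instead, it sits about 1–3 mm short. That is inside the 3.6 mm allowed but less certain.
- **Lever:** after I withdrew, the pad still appeared down; at 64 mm height it maps to press (149, -2) mm.
- **Guard and bystanders:** I saw no sign of touching the guard; the fingers stayed clear of the window edges in the pictures. The tip box, bottle and beaker are within 2–3 pixels (about 8 mm) of where they started. The spare plate showed at its place, but I had no starting pixel to compare it with. I did not check the timer or the tube rack again.

**Went wrong on the way:** joint 6 hit its 180° limit during the approach, so I turned the tool a half turn the other way before descending.

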